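# Clamp a solder-paste jar in its V-nest, unscrew the tight cap and hold it over the mouth

## Robot

A 6-joint arm with a two-finger parallel gripper is mounted at the origin on the work surface. World frame = base frame: x ahead of the robot, y to its left, z up, the work surface at z = 0. Lengths are in m, angles in degrees, forces in N, time in s.
With the tool pointing down it reaches from about 0.35 to 0.875 m from the base axis. Payload 4.2 kg.
Tool frame: the origin (TCP) lies midway between the tips of the shut fingers; the grasp point (between the pads) lies 19 mm behind it; z points along the fingers, y is the line along which they close (so a half turn about z gives the same grasp; the last joint's range is limited). The gripper opens to 87 mm and grips with 3 to 60 N. Pads are 19 mm wide; open, the fingers measure 117 mm over their backs; the gripper's body (75 mm by 190 mm) begins 51 mm behind the grasp point.
Start: joints at [14.817, 22.042, 0.453, 0, -68.411, -14.817], TCP at [0.625, 0, 0.223] pointing down, gripper open.
Joint ranges: [-179.83, 179.83], [-69.29, 118.12], [-61.27, 80.66], [-181.25, 117.63], [-171.15, -9.14], [-177.46, 177.46]. Speed limits (degrees/s): [159.86, 159.86, 180, 180, 180, 180].

## Interface

Orientations are given as a 3x3 rotation matrix whose columns are the frame's x, y, z axes.
In Python, from station import * gives the robot as it stands. The module is installed in compiled form; this text tells all that it offers.
- The arm moves only by the tool servo_tool, never from a script. Its argument "deltas" is a list of rows, each an object of numbers: "tx", "ty", "tz": the shift along the tool's x, y, z in mm; "ax", "ay", "az": the turn, a rotation vector about the tool's x, y, z in rad; "claw": the finger opening in mm, from 0 to 87. In form: [{"tx": .., "ty": .., "tz": .., "ax": .., "ay": .., "az": .., "claw": ..}, ...]. A call has 1 to 12 rows; each row is the pose to reach, as a shift and turn from the pose commanded when the call began, along the tool's axes at that moment; what a row does not reach only later rows make up. A row lasts 1/12 s, in which the tool goes at most 41.7 mm and 7.16 degrees, less where a joint would pass 70% of its speed; a pose out of reach is approached as far as the arm can. A call with a gripper value outside its range is refused whole. The fingers move at their own pace and stop on an object; the grip force is fixed at half the most. Time passes only in rows, so rows that repeat a pose let the fingers close. It gives the time, the measured TCP pose, the force, the opening and the grip force at its end, in the units of the state.
- sense(): the state, without advancing time (a new reading comes with each control period).
- capture(name): name is "scene" or "side" or "wrist"; returns the picture (480x640x3 uint8, blue, green, red); there is no depth.
- calibration(name): a dict with "fx", "fy", "cx", "cy" (pixels), "dist" ([k1, k2, p1, p2, k3] as OpenCV has them; the pictures are not rectified), "cam_to_world" (4x4, takes a point from camera to world coordinates); the wrist camera has in their place "hand_eye" (4x4, takes a point from camera to tool coordinates, whose origin is the TCP and whose axes are the flange's). Camera axes: x right, y down, z forward; pixel columns grow to the right and rows downward; lengths in m; the calibration is good to about 2 mm. A picture is of the moment at which its call begins: read the wrist's pose just before it. calibration takes no time and is no camera call.
- finish_job(): hands the job in; it is judged then, once.
Trained networks look in the newest picture that a camera, given by its name, has taken for a name from the list of things; names that differ only in an ending like _2 or _b are one class to them, and where a whole thing is asked for, a point or a joint stands for the part that bears it (a point fixed in the world has none). Each returns a list of dicts, best first, with "confidence" (0 to 1); they miss things now and then, are a little off and sometimes report something else, mostly with a low value. They report only what shows in the picture. A call takes as long as a camera call.
- recognise(label, camera): "xyz" ([x, y, z] in m, in the coordinates of the camera as it stood for that picture, good to about 4 mm: the middle of the surface that is visible of it).
- trace(label, camera): "mask" (480x640 bool, what is visible of it).
The state is a dict: "time_s": time; "joints": joint angles; "joint_velocities": joint speeds; "effort": joint torques, N m; "tcp_pos": TCP position; "ee_rot": TCP orientation; "wrist_force": force on the tool from outside, world axes, zero at the start; "moment": the same for the moment, N m; "gripper_width": opening from 0.0 (shut) to 1.0 (fully open); "gripper_force": force on a finger pad.
Only numpy, scipy, OpenCV 4.12 (cv2) and the standard library are available. Lean on these libraries where they do the work, as an engineer would, in place of code of your own. Each camera call takes 0.05 s, during which the arm holds its last target. There are 200 camera calls.

## Task

Open the jar of solder paste standing in the V-nest: first swing the toggle clamp's handle down, over centre, until it locks and the plunger braces the jar, then grip the jar's tight cap and turn it anticlockwise until its threads let go, without the jar turning in the nest. Lift the freed cap straight up and finish while still holding it, level and about 2 cm clear above the middle of the jar's mouth; nothing is put down or let go. Leave the jar clamped in the nest, and leave the other things on the bench where they are.

Things in the scene. Friction and masses are not known exactly. Their poses are not given: they have to be found in the camera images.
- nest: jar nest fixed to the green mat: aluminium plate 110 x 250 x 10 mm with a black V-block (46 mm high over the origin) at its +y end and a steel push-pull toggle clamp at its -y end. Origin: underside of the plate, straight below the axis of a jar seated in the V; z up; y level, from the clamp along its plunger to the V. Place varies; yaw within 0.3 rad of the world's
- nest_seat (a point): point on top of the nest's plate, 10 mm above the nest's origin, where the middle of the underside of a jar pushed home into the V stands
- handle_pivot (a point): the pin the clamp's handle turns about, parallel to x of the nest, at (0, -136.5, 40) mm in the nest's frame. The clamp's side plates round it are 26 mm wide, 47 mm high (above the nest's origin) and run from y = -152 to -82 mm; the plunger guide, 21 mm thick and 51 mm high, reaches to y = -67 mm
- clamp_handle (a joint): rad: 0 open (upright, 3 degrees past vertical towards the jar); grows as it swings down, away from the jar, to -y of the nest; dead centre 1.38, stop 1.50 (locked, 7 degrees above level). Elevation above -y of the nest = 1.63 minus this. Starts at 0 to 0.3; let go half way it may sink. Takes about 6 N at the grip, most of it just before dead centre, then goes home easily
- handle_grip (a point): point in the handle's black rubber grip, 80 mm out from the pivot; moves with the handle. The grip has flat sides: 14 mm wide along x of the nest, 17 mm thick, from 35 to 107 mm out from the pivot
- plunger: the clamp's plunger, a steel rod 12 mm thick with a springy rubber tip 19 mm thick at its +y end; origin at its rear pin. It slides along y of the nest, 40 mm above the nest's origin, 20 mm in all; when locked it presses the jar into the V with about 60 N
- jar: loose white plastic paste jar, 56 mm in diameter, 52 mm high to the shoulder, with a threaded neck (43 mm, 52 mm over the threads) up to the mouth at 71 mm; 0.3 to 0.6 kg. Origin: middle of the underside, z up. It starts upright on the nest's plate, 3 to 6 mm short of the V's bottom; the clamp pushes it home. Unbraced, it turns along with its cap
- jar_label (a point): point on the jar's side at the middle of its paper label, 28 mm from the jar's axis, 26 mm up, on the jar's -x side
- jar_mouth (a point): middle of the jar's mouth, 71 mm above the jar's origin
- cap: the jar's grey ribbed screw cap, 60 mm in diameter, 20.5 mm high, 45 g. Origin: middle of its lower edge, z up. Screwed tight, this is 54 mm above the jar's origin, and the cap's yaw equals the jar's; a springy seal inside pushes it up. Clear of the threads once 66 mm above the jar's origin, of the neck at 71 mm
- cap_top (a point): middle of the cap's top, 20.5 mm above its origin. The thread is a right-handed three-start quick thread: about 70 degrees anticlockwise seen from above, against about 0.5 N m, frees the cap; it lifts off anywhere between 75 and 100 degrees from tight, and turned further unlifted it meets the next thread. It rises 3 mm meanwhile, but may be kept at its height
- spare_jar: bystander: a like jar with its cap on, 74 mm high, standing on the mat outside the nest
- solder_spool: bystander: spool of solder wire, 54 mm in diameter, 42 mm high
- flux_bottle: bystander: small clear bottle with a black cap, 34 mm in diameter, 85 mm high
- paste_spatula: bystander: spatula 170 mm long, lying on the mat on the robot's side of the nest
- circuit_board: bystander: green circuit board, 70 x 100 mm, lying on the mat
- screwdriver: bystander: screwdriver 170 mm long, lying on the mat to the right

How it is judged:
By the outcome, as a careful person would: the job done as asked, in the order asked, and still so for the second after the job is handed in, while the arm keeps its last pose, push and grip.
It also fails if it takes over 51 s, if anything falls off the work surface, if the arm or the gripper's body presses on something with over 40 N, if the wrist force passes 120 N, or if a joint passes its speed limit or range.

## Working session

There is one attempt and no reset: what is moved stays moved. The work goes in short steps, Python scripts to look and compute and a tool call to move; the robot and the scene stay as the last step left them, time stands still between calls to the robot, and variables do not carry over. Pictures are saved under pics/ and viewed, at most 10 in all, crops included, and the job is handed in when it is done.

Besides the shell and the picture viewer there is one more tool, called after "Emit:" as a command line: name --argument value ..., lists and objects as JSON in quotes. servo_tool: Moves the arm, as the interface text tells. Its arguments: {"type":"object","properties":{"deltas":{"type":"array","items":{"type":"object","properties":{"tx":{"type":"number"},"ty":{"type":"number"},"tz":{"type":"number"},"ax":{"type":"number"},"ay":{"type":"number"},"az":{"type":"number"},"claw":{"type":"number"}}}}},"required":["deltas"]}

```bash
mkdir -p pics; cat > h.py <<'E'
from station import *
import numpy as np, cv2
def T(name):
    c=calibration(name)
    if name!='wrist': return np.array(c['cam_to_world'])
    s=sense(); M=np.eye(4); M[:3,:3]=s['ee_rot']; M[:3,3]=s['tcp_pos']
    return M@np.array(c['hand_eye'])
def rec(l,cam,n=2):
    M=T(cam); return [(np.round(M[:3,:3]@np.array(d['xyz'])+M[:3,3],4).tolist(),round(d['confidence'],2)) for d in recognise(l,cam)[:n]]
def px(p,cam):
    c=calibration(cam); M=np.linalg.inv(T(cam)); K=np.array([[c['fx'],0,c['cx']],[0,c['fy'],c['cy']],[0,0,1]])
    r=cv2.projectPoints(np.array(p,float).reshape(-1,3),cv2.Rodrigues(M[:3,:3])[0],M[:3,3],K,np.array(c['dist']))[0]
    return r.reshape(-1,2)
E
python3 - <<'E'
from h import *
ims={}
for c in ['scene','side','wrist']:
    im=capture(c); cv2.imwrite(f'pics/{c}0.png',im)
    for l in ['nest','cap','cap_top','jar','jar_label','handle_grip','handle_pivot','plunger','spare_jar','flux_bottle','solder_spool']:
        print(c,l,rec(l,c))
s=sense(); print(s['time_s'],s['tcp_pos'],s['ee_rot'])
for c in ['scene','side']: print(T(c).round(3))
E
```

```text
scene nest [([0.5268, -0.0905, 0.0138], 0.92), ([0.6252, 0.1001, 0.0534], 0.58)]
scene cap [([0.5103, -0.0083, 0.087], 0.56)]
scene cap_top [([0.5094, -0.0103, 0.0899], 0.76), ([0.6257, -0.0757, 0.0416], 0.55)]
scene jar [([0.5286, -0.0145, 0.0362], 0.64)]
scene jar_label [([0.5162, -0.0517, 0.0468], 0.56)]
scene handle_grip [([0.5324, 0.2146, 0.0056], 0.56), ([0.5199, -0.1195, 0.1176], 0.51)]
scene handle_pivot [([0.5255, -0.0926, 0.0117], 0.89)]
scene plunger [([0.5162, -0.0529, 0.0436], 0.48), ([0.5284, -0.0143, 0.0379], 0.31)]
scene spare_jar [([0.4556, 0.1422, 0.0738], 0.92)]
scene flux_bottle [([0.6256, 0.1035, 0.0555], 0.75)]
scene solder_spool [([0.6239, -0.0751, 0.0451], 0.94)]
side nest [([0.5004, -0.1119, 0.0112], 0.8)]
side cap []
side cap_top [([0.5067, -0.002, 0.0869], 0.9)]
side jar [([0.4977, -0.0153, 0.0434], 0.87), ([0.4268, 0.1335, 0.0559], 0.68)]
side jar_label [([0.4984, -0.0124, 0.051], 0.92)]
side handle_grip [([0.5076, -0.1308, 0.1013], 0.88), ([0.4759, -0.3612, 0.019], 0.69)]
side handle_pivot [([0.4981, -0.1114, 0.014], 0.63)]
side plunger [([0.4986, -0.0123
[... 550 characters left out ...]
]
wrist plunger [([0.5124, -0.0768, 0.0495], 0.86)]
wrist spare_jar [([0.4421, 0.1213, 0.0195], 0.59), ([0.3953, -0.0311, 0.0069], 0.55)]
wrist flux_bottle [([0.6185, 0.0988, 0.0511], 0.72)]
wrist solder_spool [([0.6189, -0.0756, 0.0437], 0.78)]
1.8 [6.24985277e-01 3.63116378e-05 2.22559804e-01] [[ 3.93898231e-05 -9.99999999e-01  8.24190473e-06]
 [-9.99999999e-01 -3.93899253e-05 -1.24066192e-05]
 [ 1.24069439e-05 -8.24141603e-06 -1.00000000e+00]]
[[ 0.251  0.815 -0.522  1.134]
 [ 0.968 -0.212  0.134 -0.14 ]
 [-0.002 -0.539 -0.842  0.98 ]
 [ 0.     0.     0.     1.   ]]
[[ 0.868 -0.231  0.441  0.017]
 [-0.497 -0.446  0.745 -0.982]
 [ 0.025 -0.865 -0.501  0.753]
 [ 0.     0.     0.     1.   ]]
```

View pics/scene0.png

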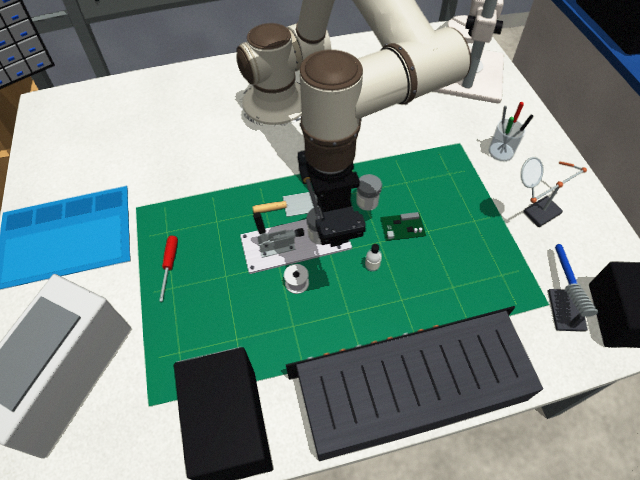

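View pics/side0.png

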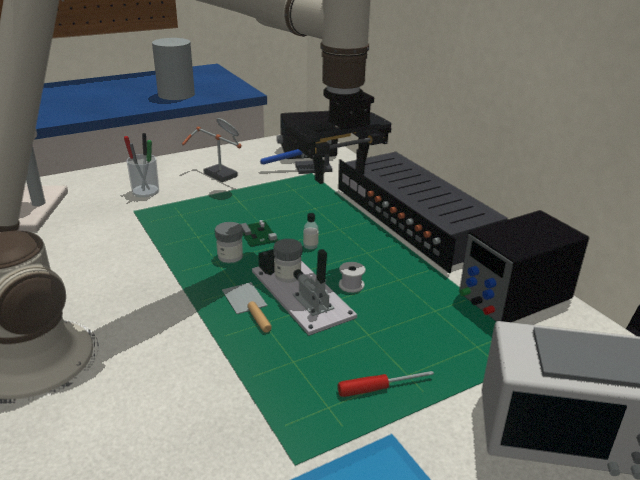

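View pics/wrist0.png

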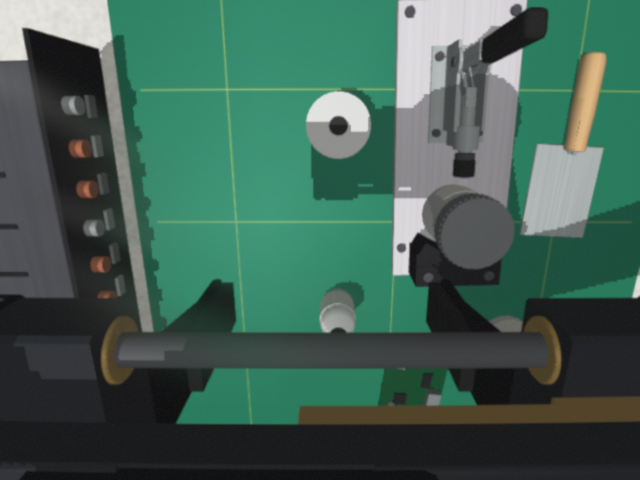

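The wrist picture shows the nest plate's left edge near column 395 and right edge near column 525. The clamp's pivot is about (480,60) and the grip end (535,25). The cap is centred near (475,230).

```bash
cat >> h.py <<'E'
def ray(uv,cam,z,M=None):
    c=calibration(cam); M=T(cam) if M is None else M
    K=np.array([[c['fx'],0,c['cx']],[0,c['fy'],c['cy']],[0,0,1]])
    n=cv2.undistortPoints(np.array(uv,float).reshape(-1,1,2),K,np.array(c['dist'])).reshape(-1,2)
    d=np.c_[n,np.ones(len(n))]@M[:3,:3].T; return M[:3,3]+d*((z-M[2,3])/d[:,2])[:,None]
E
python3 - <<'E'
from h import *
im=cv2.imread('pics/wrist0.png'); sat=cv2.cvtColor(im,cv2.COLOR_BGR2HSV)[...,1].astype(float)
def edge(rows,a,b,sgn):
    uv=[]
    for r in rows:
        g=sgn*np.diff(cv2.GaussianBlur(sat[r:r+1],(5,1),0)[0])[a:b]; uv.append((a+np.argmax(g)+.5,r))
    w=ray(uv,'wrist',0.01); 
    p=np.polyfit(w[:,1],w[:,0],1); res=w[:,0]-np.polyval(p,w[:,1]); k=abs(res)<.002
    p=np.polyfit(w[k,1],w[k,0],1); return p,k.mean(),w[0],w[-1]
L=edge(range(20,270,3),385,410,-1); R=edge(list(range(60,175,3)),500,540,1)
print(L);print(R)
# handle grip pixels: dark in region
print(ray([(410,12),(515,10),(402,248)],'wrist',0.01))
cap=[m for m in trace('cap','wrist')[:1]]
capture('wrist')
for l in ['cap','handle_grip']:
    m=trace(l,'wrist')
    if m:
        mm=m[0]['mask'].astype(np.uint8); cs=max(cv2.findContours(mm,0,2)[0],key=cv2.contourArea)
        print(l,m[0]['confidence'],mm.sum(),cv2.minEnclosingCircle(cs),cv2.minAreaRect(cs),cv2.fitEllipse(cs))
c=[[.51,.003,.0845]];print(px(c,'wrist'))
E
```

```text
(array([-0.02486298,  0.56480878]), np.float64(1.0), array([ 0.56884799, -0.16022385,  0.01      ]), array([0.56354816, 0.06797414, 0.01      ]))
(array([-0.02149308,  0.45300558]), np.float64(1.0), array([ 0.45603478, -0.12910801,  0.01      ]), array([ 0.45330132, -0.02860858,  0.01      ]))
[[ 0.55672504 -0.16648878  0.01      ]
 [ 0.4666999  -0.16884266  0.01      ]
 [ 0.55301722  0.04548126  0.01      ]]
cap 0.16 1348 ((468.50250244140625, 97.4825439453125), 28.521982192993164) ((467.0, 97.5), (57.0, 16.0), 90.0) ((466.427978515625, 99.23975372314453), (16.97670555114746, 62.75321578979492), 179.47378540039062)
handle_grip 0.72 2731 ((504.5, 40.0), 52.60475540161133) ((505.30682373046875, 41.3111457824707), (32.69057846069336, 104.885009765625), 58.392494201660156) ((509.5726318359375, 37.76795196533203), (31.44698143005371, 117.14373779296875), 58.9987678527832)
[[475.34759694 226.69995114]]
```

```bash
python3 - <<'E'
from h import *
from scipy.optimize import least_squares
t=.0235; uy=np.array([-np.sin(t),np.cos(t),0])
obs=[]
for c in ['wrist','side','scene']:
    capture(c)
    for d in trace('handle_grip',c)[:2]:
        m=d['mask']; v,u=np.nonzero(m); print(c,d['confidence'],m.sum(),u.mean(),v.mean(),u.min(),u.max(),v.min(),v.max())
for oy in (.005,.011):
  o=np.array([.5089,0,0])+uy*oy; piv=o-uy*.1365+[0,0,.04]
  print(oy,piv)
  for q in (0,.15,.3):
    e=1.63-q; u=-uy*np.cos(e)+np.array([0,0,np.sin(e)])
    for c in ['wrist','side','scene']: print(q,c,px([piv+u*r for r in (35,71,107) for r in [r/1000]],c).round(0).tolist())
for z in (.0845,.0865): print(ray([(476,231)],'wrist',z))
print(sense()['time_s'])
E
```

```text
wrist 0.77 2791 507.07165890361875 39.24793980652096 462 548 7 75
side 0.68 471 320.33970276008495 273.09978768577497 314 326 249 301
side 0.47 593 286.8212478920742 249.39966273187184 272 301 238 261
scene 0.51 226 260.5840707964602 226.1504424778761 254 267 212 241
0.005 [ 0.51198997 -0.13146369  0.04      ]
0 wrist [[486.0, 46.0], [507.0, 40.0], [535.0, 32.0]]
0 side [[320.0, 283.0], [320.0, 267.0], [320.0, 251.0]]
0 scene [[260.0, 233.0], [260.0, 224.0], [259.0, 214.0]]
0.15 wrist [[487.0, 38.0], [509.0, 22.0], [538.0, 0.0]]
0.15 side [[322.0, 285.0], [323.0, 270.0], [324.0, 255.0]]
0.15 scene [[258.0, 234.0], [255.0, 225.0], [251.0, 216.0]]
0.3 wrist [[487.0, 31.0], [509.0, 4.0], [539.0, -31.0]]
0.3 side [[323.0, 287.0], [326.0, 274.0], [329.0, 260.0]]
0.3 scene [[256.0, 234.0], [250.0, 227.0], [244.0, 218.0]]
0.011 [ 0.51184898 -0.12546535  0.04      ]
0 wrist [[486.0, 55.0], [507.0, 50.0], [534.0, 44.0]]
0 side [[319.0, 282.0], [318.0, 266.0], [318.0, 249.0]]
0 scene [[263.0, 233.0], [262.0, 223.0], [261.0, 213.0]]
0.15 wrist [[486.0, 47.0], [508.0, 32.0], [537.0, 12.0]]
0.15 side [[320.0, 283.0], [321.0, 269.0], [323.0, 253.0]]
0.15 scene [[261.0, 233.0], [257.0, 224.0], [254.0, 215.0]]
0.3 wrist [[486.0, 40.0], [508.0, 15.0], [537.0, -19.0]]
0.3 side [[321.0, 285.0], [324.0, 272.0], [327.0, 258.0]]
0.3 scene [[259.0, 234.0], [253.0, 226.0], [247.0, 218.0]]
[[0.50908076 0.00655406 0.0845    ]]
[[0.50984935 0.00598397 0.0865    ]]
2.3
```

Emit:
servo_tool --deltas '[{"tx": 24,"ty": 28,"tz": 0,"claw": 0},{"tx": 48,"ty": 57,"tz": 0,"claw": 0},{"tx": 72,"ty": 85,"tz": 0,"claw": 0},{"tx": 95,"ty": 113,"tz": 0,"claw": 0},{"tx": 95,"ty": 113,"tz": 0,"claw": 0},{"tx": 95,"ty": 113,"tz": 35,"claw": 0},{"tx": 95,"ty": 113,"tz": 70,"claw": 0},{"tx": 95,"ty": 113,"tz": 100,"claw": 0},{"tx": 95,"ty": 113,"tz": 103,"claw": 0},{"tx": 95,"ty": 113,"tz": 103,"claw": 0}]'

```text
schema error: expected keys tx, ty, tz, ax, ay, az, claw
```

```bash
python3 - <<'E'
from h import *
s=sense(); print(s['time_s'],s['tcp_pos'],s['wrist_force'],s['gripper_width'])
im=capture('side'); cv2.imwrite('pics/side1.png',cv2.resize(im[190:350,220:420],None,fx=3,fy=3))
im=capture('wrist')
for c in ['wrist','side']: 
  for d in trace('handle_grip',c)[:1]: v,u=np.nonzero(d['mask']); print(c,d['confidence'],len(u),u.mean(),v.mean())
p=np.array([.5119,-.1275,.04])
print('corner path -> tool deltas from TCP(.512,-.095,.1195), r=.078')
for e in np.r_[1.58:0.1:12j,.13,.1,.07]:
    r=.078; y=p[1]-r*np.cos(e)+.0085*np.sin(e)+.0095; z=p[2]+r*np.sin(e)+.0085*np.cos(e)
    print(round(e,2),'tx',round(-1000*(y-s['tcp_pos'][1]),1),'tz',round(-1000*(z-s['tcp_pos'][2]),1))
E
```

```text
2.3 [6.24969879e-01 2.53508689e-05 2.22555973e-01] [-0.19254802 -0.62276002  0.39664401] 1.0049761094330303
wrist 0.78 2756 506.8087808417997 39.12191582002903
side 0.75 447 320.53691275167785 274.11185682326624
corner path -> tool deltas from TCP(.512,-.095,.1195), r=.078
1.58 tx 108.8 tz 104.6
1.45 tx 119.3 tz 104.1
1.31 tx 129.9 tz 105.0
1.18 tx 140.2 tz 107.3
1.04 tx 150.0 tz 110.9
0.91 tx 159.4 tz 115.9
0.77 tx 167.9 tz 122.0
0.64 tx 175.6 tz 129.3
0.5 tx 182.2 tz 137.5
0.37 tx 187.7 tz 146.5
0.23 tx 191.9 tz 156.2
0.1 tx 194.8 tz 166.3
0.13 tx 194.3 tz 164.0
0.1 tx 194.8 tz 166.3
0.07 tx 195.2 tz 168.6
```

View pics/side1.png

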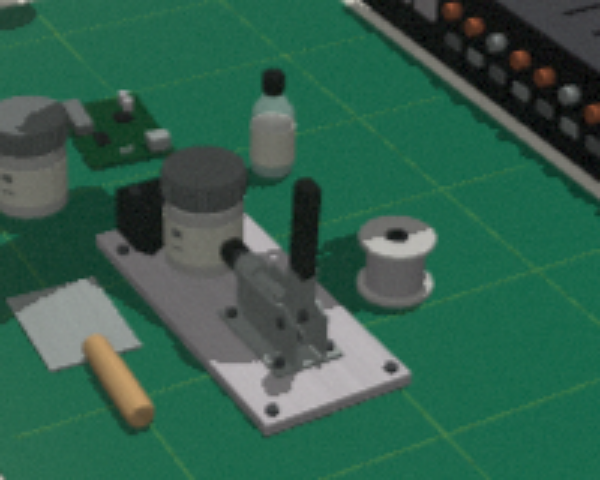

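The move was refused because every key is needed in each row. The picture shows the handle still upright at about crop (305,230), with the jar at (203,210) behind the plunger.

Emit:
servo_tool --deltas '[{"tx": 24,"ty": 28,"tz": 0,"ax": 0,"ay": 0,"az": 0,"claw": 0},{"tx": 48,"ty": 57,"tz": 0,"ax": 0,"ay": 0,"az": 0,"claw": 0},{"tx": 72,"ty": 85,"tz": 0,"ax": 0,"ay": 0,"az": 0,"claw": 0},{"tx": 95,"ty": 113,"tz": 0,"ax": 0,"ay": 0,"az": 0,"claw": 0},{"tx": 95,"ty": 113,"tz": 0,"ax": 0,"ay": 0,"az": 0,"claw": 0},{"tx": 95,"ty": 113,"tz": 0,"ax": 0,"ay": 0,"az": 0,"claw": 0},{"tx": 95,"ty": 113,"tz": 35,"ax": 0,"ay": 0,"az": 0,"claw": 0},{"tx": 95,"ty": 113,"tz": 70,"ax": 0,"ay": 0,"az": 0,"claw": 0},{"tx": 95,"ty": 113,"tz": 103,"ax": 0,"ay": 0,"az": 0,"claw": 0},{"tx": 95,"ty": 113,"tz": 103,"ax": 0,"ay": 0,"az": 0,"claw": 0},{"tx": 95,"ty": 113,"tz": 103,"ax": 0,"ay": 0,"az": 0,"claw": 0}]'

```text
time_s: 3.42
tcp_pos: [0.5121, -0.0947, 0.1186]
ee_rot: [[0.001, -1.0, -0.003], [-1.0, -0.001, -0.001], [0.001, 0.003, -1.0]]
wrist_force: [-0.3, -0.1, 0.1]
gripper_width: 0.246
gripper_force: 0.0
```

Emit:
servo_tool --deltas '[{"tx": 0,"ty": 0,"tz": 0,"ax": 0,"ay": 0,"az": 0,"claw": 0},{"tx": 0,"ty": 0,"tz": 0,"ax": 0,"ay": 0,"az": 0,"claw": 0},{"tx": 7,"ty": 0,"tz": 1,"ax": 0,"ay": 0,"az": 0,"claw": 0},{"tx": 14,"ty": 0,"tz": 1,"ax": 0,"ay": 0,"az": 0,"claw": 0},{"tx": 24,"ty": 0,"tz": 1,"ax": 0,"ay": 0,"az": 0,"claw": 0},{"tx": 35,"ty": 0,"tz": 2,"ax": 0,"ay": 0,"az": 0,"claw": 0},{"tx": 45,"ty": 0,"tz": 4,"ax": 0,"ay": 0,"az": 0,"claw": 0},{"tx": 55,"ty": 0,"tz": 8,"ax": 0,"ay": 0,"az": 0,"claw": 0},{"tx": 64,"ty": 0,"tz": 13,"ax": 0,"ay": 0,"az": 0,"claw": 0},{"tx": 73,"ty": 0,"tz": 19,"ax": 0,"ay": 0,"az": 0,"claw": 0},{"tx": 80,"ty": 0,"tz": 26,"ax": 0,"ay": 0,"az": 0,"claw": 0},{"tx": 80,"ty": 0,"tz": 26,"ax": 0,"ay": 0,"az": 0,"claw": 0}]'

```text
time_s: 4.42
tcp_pos: [0.5114, -0.1763, 0.0919]
ee_rot: [[-0.002, -1.0, -0.002], [-1.0, 0.002, -0.0], [0.0, 0.002, -1.0]]
wrist_force: [0.1, 0.5, 1.0]
gripper_width: 0.005
gripper_force: 0.8
```

```bash
python3 - <<'E'
from h import *
s=sense(); print(s['time_s'],s['tcp_pos'],s['wrist_force'],s['gripper_width'])
im=capture('side'); cv2.imwrite('pics/side2.png',cv2.resize(im[190:350,220:420],None,fx=3,fy=3))
E
```

```text
4.4167 [ 0.51136368 -0.17626008  0.0919231 ] [0.09086826 0.54997211 1.04392192] 0.005339169962831294
```

View pics/side2.png

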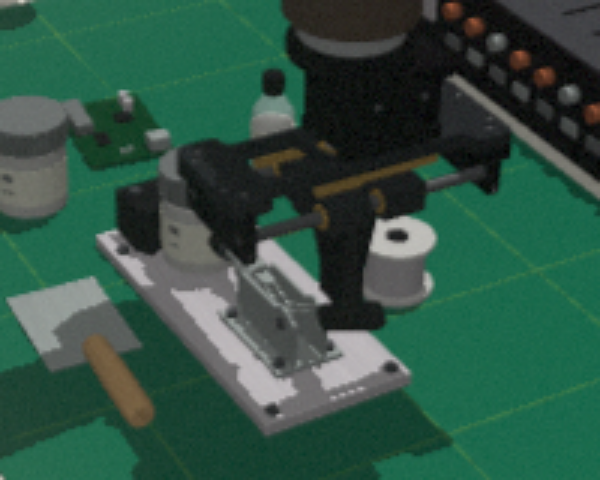

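The fingers are on the handle, partly down at about crop (350,310).

Emit:
servo_tool --deltas '[{"tx": 4,"ty": 0,"tz": 4,"ax": 0,"ay": 0,"az": 0,"claw": 0},{"tx": 7,"ty": 0,"tz": 8,"ax": 0,"ay": 0,"az": 0,"claw": 0},{"tx": 10,"ty": 0,"tz": 13,"ax": 0,"ay": 0,"az": 0,"claw": 0},{"tx": 13,"ty": 0,"tz": 18,"ax": 0,"ay": 0,"az": 0,"claw": 0},{"tx": 15,"ty": 0,"tz": 23,"ax": 0,"ay": 0,"az": 0,"claw": 0},{"tx": 17,"ty": 0,"tz": 27,"ax": 0,"ay": 0,"az": 0,"claw": 0},{"tx": 18,"ty": 0,"tz": 30,"ax": 0,"ay": 0,"az": 0,"claw": 0},{"tx": 19,"ty": 0,"tz": 33,"ax": 0,"ay": 0,"az": 0,"claw": 0},{"tx": 19,"ty": 0,"tz": 33,"ax": 0,"ay": 0,"az": 0,"claw": 0}]'

```text
time_s: 5.22
tcp_pos: [0.5113, -0.1943, 0.0596]
ee_rot: [[-0.0, -1.0, -0.002], [-1.0, 0.0, 0.0], [-0.0, 0.002, -1.0]]
wrist_force: [0.3, 0.3, 0.5]
gripper_width: 0.004
gripper_force: 0.0
```

Emit:
servo_tool --deltas '[{"tx": 0,"ty": 0,"tz": 2,"ax": 0,"ay": 0,"az": 0,"claw": 0},{"tx": 0,"ty": 0,"tz": 3,"ax": 0,"ay": 0,"az": 0,"claw": 0},{"tx": 0,"ty": 0,"tz": 3,"ax": 0,"ay": 0,"az": 0,"claw": 0}]'

```text
time_s: 5.47
tcp_pos: [0.5119, -0.194, 0.0574]
ee_rot: [[-0.0, -1.0, -0.0], [-1.0, 0.0, 0.0], [-0.0, 0.0, -1.0]]
wrist_force: [-0.6, -0.1, -0.1]
gripper_width: 0.008
gripper_force: 0.0
```

Emit:
servo_tool --deltas '[{"tx": 0,"ty": 0,"tz": 1,"ax": 0,"ay": 0,"az": 0,"claw": 0},{"tx": 0,"ty": 0,"tz": 2,"ax": 0,"ay": 0,"az": 0,"claw": 0},{"tx": 0,"ty": 0,"tz": 3,"ax": 0,"ay": 0,"az": 0,"claw": 0},{"tx": 0,"ty": 0,"tz": 3,"ax": 0,"ay": 0,"az": 0,"claw": 0}]'

```text
time_s: 5.8
tcp_pos: [0.5119, -0.1939, 0.0544]
ee_rot: [[0.0, -1.0, -0.0], [-1.0, -0.0, 0.0], [-0.0, 0.0, -1.0]]
wrist_force: [-0.3, -0.3, 0.7]
gripper_width: 0.007
gripper_force: 0.0
```

Emit:
servo_tool --deltas '[{"tx": 0,"ty": 0,"tz": -35,"ax": 0,"ay": 0,"az": 0,"claw": 0},{"tx": 0,"ty": 0,"tz": -70,"ax": 0,"ay": 0,"az": 0,"claw": 20},{"tx": -40,"ty": 0,"tz": -80,"ax": 0,"ay": 0,"az": 0,"claw": 87},{"tx": -80,"ty": 0,"tz": -100,"ax": 0,"ay": 0,"az": 0,"claw": 87},{"tx": -110,"ty": 0,"tz": -120,"ax": 0,"ay": 0,"az": 0,"claw": 87},{"tx": -110,"ty": -20,"tz": -120,"ax": 0,"ay": 0,"az": 0,"claw": 87},{"tx": -110,"ty": -20,"tz": -120,"ax": 0,"ay": 0,"az": 0,"claw": 87}]'

```text
time_s: 6.38
tcp_pos: [0.5355, -0.082, 0.1767]
ee_rot: [[0.004, -1.0, 0.007], [-1.0, -0.004, 0.0], [0.0, -0.007, -1.0]]
wrist_force: [1.6, 0.4, -0.3]
gripper_width: 0.375
gripper_force: 0.0
```

```bash
python3 - <<'E'
from h import *
s=sense(); print(s['time_s'],s['tcp_pos'],s['wrist_force'],s['gripper_width'])
a=capture('side')[190:350,220:420]; w=capture('wrist'); cv2.imwrite('pics/wrist3.png',w)
cv2.imwrite('pics/side3.png',cv2.resize(a,None,fx=3,fy=3))
for c in ['wrist','side']:
  for l in ['cap','cap_top','handle_grip','plunger']: print(c,l,rec(l,c,1))
p=np.array([.5119,-.1275,.04])
for e in (.13,.25,.4): print(e,[px(p+np.array([0.023*r,-r*np.cos(e),r*np.sin(e)]),'side').round()-[220,190] for r in (.035,.107)])
E
```

```text
6.3833 [ 0.53550191 -0.08199513  0.17673827] [ 1.55852089  0.40118772 -0.31200927] 0.3746824003362206
wrist cap [([0.5124, 0.0261, 0.0857], 0.86)]
wrist cap_top [([0.5087, 0.0179, 0.087], 0.76)]
wrist handle_grip [([0.5091, -0.1763, 0.0521], 0.85)]
wrist plunger [([0.5058, -0.0413, 0.0472], 0.66)]
side cap [([0.5042, 0.0016, 0.093], 0.89)]
side cap_top [([0.5071, 0.0052, 0.0867], 0.71)]
side handle_grip [([0.5073, -0.1826, 0.0503], 0.88)]
side plunger [([0.5069, -0.041, 0.0514], 0.71)]
0.13 [array([[109., 115.]]), array([[129., 132.]])]
0.25 [array([[109., 113.]]), array([[129., 125.]])]
0.4 [array([[108., 111.]]), array([[128., 117.]])]
```

View pics/side3.png

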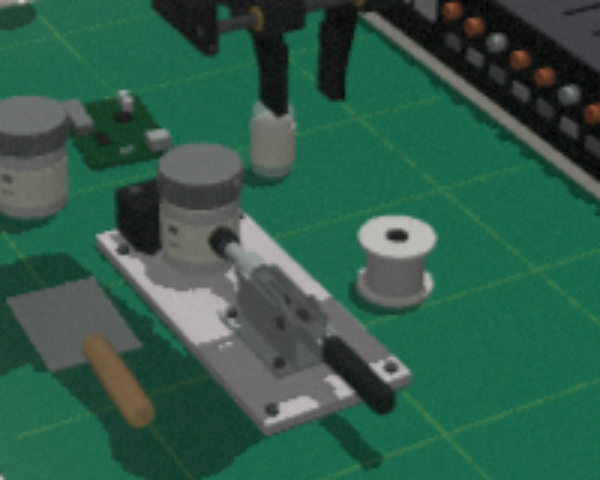

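View pics/wrist3.png

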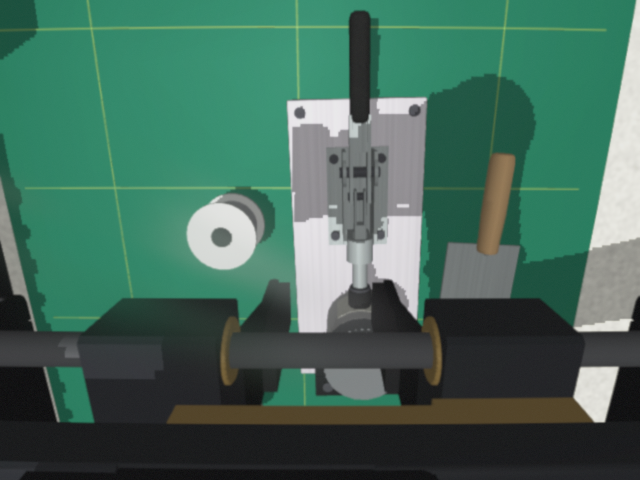

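The clamp is locked: the handle end is at crop (385,400), where level minus 7° predicts (387,396), and the plunger tip touches the jar. Next I look at the cap from a better pose.

Emit:
servo_tool --deltas '[{"tx": -38,"ty": 5,"tz": -10,"ax": 0,"ay": 0,"az": 0,"claw": 87},{"tx": -76,"ty": 12,"tz": -30,"ax": 0,"ay": 0,"az": 0,"claw": 87},{"tx": -114,"ty": 20,"tz": -40,"ax": 0,"ay": 0,"az": 0,"claw": 87},{"tx": -140,"ty": 23,"tz": -40,"ax": 0,"ay": 0,"az": 0,"claw": 87},{"tx": -140,"ty": 23,"tz": -40,"ax": 0,"ay": 0,"az": 0,"claw": 87},{"tx": -140,"ty": 23,"tz": -40,"ax": 0,"ay": 0,"az": 0,"claw": 87},{"tx": -140,"ty": 23,"tz": -40,"ax": 0,"ay": 0,"az": 0,"claw": 87}]'

```text
time_s: 7.47
tcp_pos: [0.5087, 0.0558, 0.2143]
ee_rot: [[0.0, -1.0, -0.001], [-1.0, -0.0, -0.0], [0.0, 0.001, -1.0]]
wrist_force: [0.2, -0.5, -0.3]
gripper_width: 1.0
gripper_force: 0.0
```

```bash
python3 - <<'E'
from h import *
w=capture('wrist'); cv2.imwrite('pics/wrist4.png',w)
s=sense(); print(s['time_s'],s['tcp_pos'],s['ee_rot'],s['wrist_force'],s['gripper_width'])
for l in ['cap','cap_top']:
  print(l,rec(l,'wrist',1))
  for d in trace(l,'wrist')[:1]:
    cs=max(cv2.findContours(d['mask'].astype(np.uint8),0,2)[0],key=cv2.contourArea)
    print(d['confidence'],cv2.fitEllipse(cs),cv2.boundingRect(cs))
for y in (.005,.01,.015): print(y,px([.5087,y,.0845],'wrist'))
a=np.linspace(0,2*np.pi,60); 
for z,col in((.0845,(0,0,255)),(.064,(255,0,0))):
  for u in px(np.c_[.5087+.03*np.cos(a),.01+.03*np.sin(a),a*0+z],'wrist'): cv2.circle(w,tuple(int(v) for v in u),1,col,-1)
cv2.imwrite('pics/wrist4b.png',w)
E
```

```text
7.5167 [0.50880836 0.05533165 0.2142517 ] [[-7.89165883e-04 -9.99999410e-01 -7.45917638e-04]
 [-9.99999611e-01  7.89459569e-04 -3.93511565e-04]
 [ 3.94100205e-04  7.45606802e-04 -9.99999644e-01]] [0.30772044 0.15843086 0.41256237] 0.9962611996494958
cap [([0.5082, 0.0119, 0.0829], 0.84)]
0.63 ((329.8622131347656, 168.4957275390625), (78.90352630615234, 79.6431884765625), 107.63826751708984) (290, 129, 81, 80)
cap_top [([0.5021, 0.0078, 0.0874], 0.88)]
0.71 ((329.7103271484375, 168.44192504882812), (79.46788024902344, 79.86553955078125), 40.103111267089844) (290, 129, 80, 80)
0.005 [[330.10780554 159.57653758]]
0.01 [[330.12154671 166.47412308]]
0.015 [[330.13516347 173.30663884]]
```

View pics/wrist4b.png

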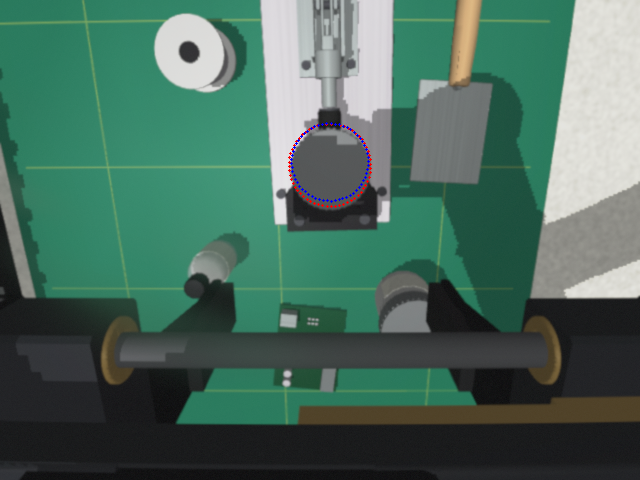

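The cap is at pixel (330,167), and its outline matches the projected circle. Its centre is about (0.5087, 0.011).

Emit:
servo_tool --deltas '[{"tx": 35,"ty": 0,"tz": 0,"ax": 0,"ay": 0,"az": 0,"claw": 87},{"tx": 44.5,"ty": 0,"tz": 30,"ax": 0,"ay": 0,"az": 0,"claw": 87},{"tx": 44.5,"ty": 0,"tz": 65,"ax": 0,"ay": 0,"az": 0,"claw": 87},{"tx": 44.5,"ty": 0,"tz": 100,"ax": 0,"ay": 0,"az": 0,"claw": 87},{"tx": 44.5,"ty": 0,"tz": 130,"ax": 0,"ay": 0,"az": 0,"claw": 87},{"tx": 44.5,"ty": 0,"tz": 145,"ax": 0,"ay": 0,"az": 0,"claw": 87},{"tx": 44.5,"ty": 0,"tz": 157,"ax": 0,"ay": 0,"az": 0,"claw": 87},{"tx": 44.5,"ty": 0,"tz": 157,"ax": 0,"ay": 0,"az": 0,"claw": 87},{"tx": 44.5,"ty": 0,"tz": 157,"ax": 0,"ay": 0,"az": 0,"claw": 70},{"tx": 44.5,"ty": 0,"tz": 157,"ax": 0,"ay": 0,"az": 0,"claw": 66}]'

```text
time_s: 8.55
tcp_pos: [0.5098, 0.0114, 0.0584]
ee_rot: [[-0.0, -1.0, 0.002], [-1.0, 0.0, 0.0], [-0.0, -0.002, -1.0]]
wrist_force: [0.3, 0.8, -0.4]
gripper_width: 0.922
gripper_force: 0.0
```

Emit:
servo_tool --deltas '[{"tx": 0,"ty": 0,"tz": 0,"ax": 0,"ay": 0,"az": 0,"claw": 60},{"tx": 0,"ty": 0,"tz": 0,"ax": 0,"ay": 0,"az": 0,"claw": 50},{"tx": 0,"ty": 0,"tz": 0,"ax": 0,"ay": 0,"az": 0,"claw": 40},{"tx": 0,"ty": 0,"tz": 0,"ax": 0,"ay": 0,"az": 0,"claw": 40},{"tx": 0,"ty": 0,"tz": 0,"ax": 0,"ay": 0,"az": 0,"claw": 40},{"tx": 0,"ty": 0,"tz": 0,"ax": 0,"ay": 0,"az": 0,"claw": 40}]'

```text
time_s: 9.05
tcp_pos: [0.5093, 0.0116, 0.0583]
ee_rot: [[0.0, -1.0, 0.001], [-1.0, -0.0, 0.0], [-0.0, -0.001, -1.0]]
wrist_force: [-2.3, 0.4, 5.4]
gripper_width: 0.689
gripper_force: 30.0
```

```bash
python3 - <<'E'
from h import *
s=sense()
for k in ['time_s','tcp_pos','wrist_force','moment','gripper_width','gripper_force','joints']: print(k,np.round(s[k],4))
E
```

```text
time_s 9.05
tcp_pos [0.5093 0.0116 0.0583]
wrist_force [-2.341   0.413   5.3501]
moment [ 0.0943  0.3465 -0.008 ]
gripper_width 0.6891
gripper_force 30.0008
joints [ 1.95965e+01  2.17465e+01 -2.77283e+01  2.01000e-02 -4.04653e+01
 -1.95916e+01]
```

Emit:
servo_tool --deltas '[{"tx": 0,"ty": 0,"tz": 0,"ax": 0,"ay": 0,"az": -0.04,"claw": 40},{"tx": 0,"ty": 0,"tz": 0,"ax": 0,"ay": 0,"az": -0.08,"claw": 40},{"tx": 0,"ty": 0,"tz": -0.2,"ax": 0,"ay": 0,"az": -0.12,"claw": 40},{"tx": 0,"ty": 0,"tz": -0.3,"ax": 0,"ay": 0,"az": -0.16,"claw": 40},{"tx": 0,"ty": 0,"tz": -0.4,"ax": 0,"ay": 0,"az": -0.2,"claw": 40},{"tx": 0,"ty": 0,"tz": -0.4,"ax": 0,"ay": 0,"az": -0.2,"claw": 40}]'

```text
time_s: 9.55
tcp_pos: [0.5095, 0.0117, 0.0583]
ee_rot: [[0.199, -0.98, 0.001], [-0.98, -0.199, 0.0], [-0.0, -0.001, -1.0]]
wrist_force: [-0.3, 0.7, 2.9]
gripper_width: 0.693
gripper_force: 30.0
```

```bash
python3 - <<'E'
from h import *
s=sense()
for k in ['time_s','tcp_pos','wrist_force','moment','gripper_width','gripper_force','joints']: print(k,np.round(s[k],4))
capture('side'); print(rec('jar_label','side',2))
E
```

```text
time_s 9.55
tcp_pos [0.5095 0.0117 0.0583]
wrist_force [-0.2784  0.7252  2.9022]
moment [0.2567 0.0885 0.1403]
gripper_width 0.6929
gripper_force 29.9999
joints [ 19.5919  21.7516 -27.7029  -0.     -40.464   -8.0907]
[([0.4961, -0.0065, 0.0436], 0.6)]
```

Emit:
servo_tool --deltas '[{"tx": 0,"ty": 0,"tz": -0.1,"ax": 0,"ay": 0,"az": -0.05,"claw": 40},{"tx": 0,"ty": 0,"tz": -0.3,"ax": 0,"ay": 0,"az": -0.1,"claw": 40},{"tx": 0,"ty": 0,"tz": -0.4,"ax": 0,"ay": 0,"az": -0.15,"claw": 40},{"tx": 0,"ty": 0,"tz": -0.5,"ax": 0,"ay": 0,"az": -0.2,"claw": 40},{"tx": 0,"ty": 0,"tz": -0.6,"ax": 0,"ay": 0,"az": -0.25,"claw": 40},{"tx": 0,"ty": 0,"tz": -0.7,"ax": 0,"ay": 0,"az": -0.3,"claw": 40},{"tx": 0,"ty": 0,"tz": -0.8,"ax": 0,"ay": 0,"az": -0.35,"claw": 40},{"tx": 0,"ty": 0,"tz": -0.9,"ax": 0,"ay": 0,"az": -0.4,"claw": 40}]'

```text
time_s: 10.32
tcp_pos: [0.5096, 0.0116, 0.0592]
ee_rot: [[0.566, -0.825, 0.001], [-0.825, -0.566, 0.0], [0.001, -0.001, -1.0]]
wrist_force: [0.0, 0.2, 4.0]
gripper_width: 0.69
gripper_force: 30.0
```

```bash
python3 - <<'E'
from h import *
s=sense()
for k in ['time_s','tcp_pos','wrist_force','moment','gripper_width','gripper_force','joints']: print(k,np.round(s[k],4))
a=capture('side'); print(rec('jar_label','side',2)); cv2.imwrite('pics/side5.png',np.hstack([cv2.resize(x[230:300,250:320],None,fx=5,fy=5,interpolation=2) for x in (cv2.imread('pics/side0.png'),a)]))
b=cv2.imread('pics/side3.png')
E
```

```text
time_s 10.3167
tcp_pos [0.5096 0.0116 0.0592]
wrist_force [0.0477 0.1868 3.969 ]
moment [ 0.0469  0.0695 -0.1854]
gripper_width 0.6903
gripper_force 30.0008
joints [ 1.95872e+01  2.16740e+01 -2.76491e+01  1.69000e-02 -4.06053e+01
  1.48396e+01]
[([0.4991, -0.0055, 0.0418], 0.89)]
```

View pics/side5.png

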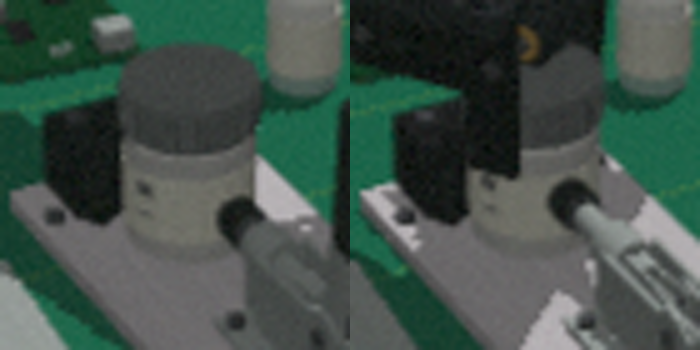

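The jar's label mark (about (145,187) before, (490,183) now) hasn't moved round, so the jar is braced. I keep turning.

Emit:
servo_tool --deltas '[{"tx": 0,"ty": 0,"tz": -0.1,"ax": 0,"ay": 0,"az": -0.08,"claw": 40},{"tx": 0,"ty": 0,"tz": -0.2,"ax": 0,"ay": 0,"az": -0.16,"claw": 40},{"tx": 0,"ty": 0,"tz": -0.4,"ax": 0,"ay": 0,"az": -0.24,"claw": 40},{"tx": 0,"ty": 0,"tz": -0.6,"ax": 0,"ay": 0,"az": -0.32,"claw": 40},{"tx": 0,"ty": 0,"tz": -0.8,"ax": 0,"ay": 0,"az": -0.4,"claw": 40},{"tx": 0,"ty": 0,"tz": -1.0,"ax": 0,"ay": 0,"az": -0.48,"claw": 40},{"tx": 0,"ty": 0,"tz": -1.2,"ax": 0,"ay": 0,"az": -0.56,"claw": 40},{"tx": 0,"ty": 0,"tz": -1.4,"ax": 0,"ay": 0,"az": -0.64,"claw": 40},{"tx": 0,"ty": 0,"tz": -1.5,"ax": 0,"ay": 0,"az": -0.72,"claw": 40},{"tx": 0,"ty": 0,"tz": -1.6,"ax": 0,"ay": 0,"az": -0.8,"claw": 40},{"tx": 0,"ty": 0,"tz": -1.7,"ax": 0,"ay": 0,"az": -0.88,"claw": 40},{"tx": 0,"ty": 0,"tz": -1.7,"ax": 0,"ay": 0,"az": -0.9,"claw": 40}]'

```text
time_s: 11.42
tcp_pos: [0.5097, 0.0118, 0.0607]
ee_rot: [[0.998, -0.07, 0.002], [-0.07, -0.998, 0.0], [0.002, -0.001, -1.0]]
wrist_force: [2.2, 1.5, 1.6]
gripper_width: 0.689
gripper_force: 30.0
```

Emit:
servo_tool --deltas '[{"tx": 0,"ty": 0,"tz": -0.5,"ax": 0,"ay": 0,"az": 0,"claw": 40},{"tx": 0,"ty": 0,"tz": -1,"ax": 0,"ay": 0,"az": 0,"claw": 40},{"tx": 0,"ty": 0,"tz": -1.5,"ax": 0,"ay": 0,"az": 0,"claw": 40}]'

```text
time_s: 11.67
tcp_pos: [0.5095, 0.012, 0.0618]
ee_rot: [[0.997, -0.072, 0.001], [-0.072, -0.997, 0.001], [0.001, -0.001, -1.0]]
wrist_force: [3.5, 2.2, -3.1]
gripper_width: 0.683
gripper_force: 30.0
```

```bash
python3 - <<'E'
from h import *
s=sense()
for k in ['time_s','tcp_pos','wrist_force','moment','gripper_width','gripper_force','joints','ee_rot']: print(k,np.round(s[k],4))
E
```

```text
time_s 11.6667
tcp_pos [0.5095 0.012  0.0618]
wrist_force [ 3.5197  2.2481 -3.1238]
moment [ 0.6116 -0.8125 -0.0209]
gripper_width 0.6825
gripper_force 29.9996
joints [ 1.96103e+01  2.14559e+01 -2.74948e+01 -2.26000e-02 -4.09848e+01
  6.62616e+01]
ee_rot [[ 9.974e-01 -7.230e-02  1.000e-03]
 [-7.230e-02 -9.974e-01  6.000e-04]
 [ 9.000e-04 -7.000e-04 -1.000e+00]]
```

Emit:
servo_tool --deltas '[{"tx": 0,"ty": 0,"tz": -0.5,"ax": 0,"ay": 0,"az": 0,"claw": 40},{"tx": 0,"ty": 0,"tz": -1,"ax": 0,"ay": 0,"az": 0,"claw": 40},{"tx": 0,"ty": 0,"tz": -1.5,"ax": 0,"ay": 0,"az": 0,"claw": 40}]'

```text
time_s: 11.92
tcp_pos: [0.5095, 0.0119, 0.0635]
ee_rot: [[0.997, -0.071, 0.001], [-0.071, -0.997, 0.001], [0.001, -0.001, -1.0]]
wrist_force: [4.4, 3.3, -2.4]
gripper_width: 0.684
gripper_force: 30.0
```

```bash
python3 - <<'E'
from h import *
s=sense()
for k in ['time_s','tcp_pos','wrist_force','moment','gripper_width']: print(k,np.round(s[k],4))
a=capture('side'); cv2.imwrite('pics/side6.png',cv2.resize(a[220:300,240:330],None,fx=6,fy=6,interpolation=2))
E
```

```text
time_s 11.9167
tcp_pos [0.5095 0.0119 0.0635]
wrist_force [ 4.4302  3.2555 -2.3518]
moment [ 0.7633 -0.9945  0.0583]
gripper_width 0.6839
```

View pics/side6.png

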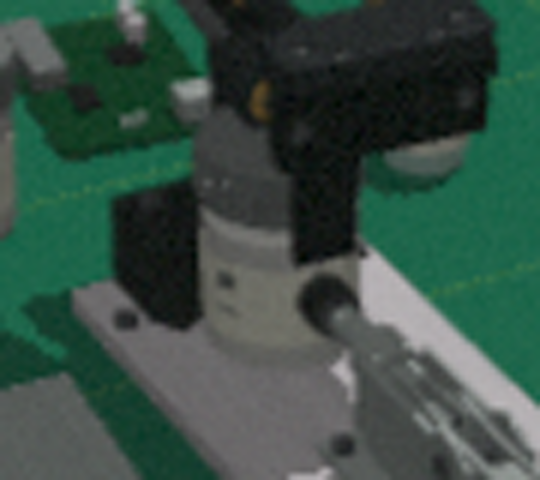

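Emit:
servo_tool --deltas '[{"tx": 0.3,"ty": -0.2,"tz": -0.7,"ax": 0,"ay": 0,"az": 0,"claw": 40},{"tx": 0.5,"ty": -0.4,"tz": -1.5,"ax": 0,"ay": 0,"az": 0,"claw": 40},{"tx": 0.5,"ty": -0.4,"tz": -2.3,"ax": 0,"ay": 0,"az": 0,"claw": 40},{"tx": 0.5,"ty": -0.4,"tz": -3,"ax": 0,"ay": 0,"az": 0,"claw": 40}]'

```text
time_s: 12.3
tcp_pos: [0.5094, 0.0119, 0.0666]
ee_rot: [[0.997, -0.071, -0.0], [-0.071, -0.997, 0.0], [-0.0, -0.0, -1.0]]
wrist_force: [2.3, 3.4, -2.8]
gripper_width: 0.688
gripper_force: 30.0
```

```bash
python3 - <<'E'
from h import *
s=sense()
for k in ['time_s','tcp_pos','wrist_force','moment','gripper_width']: print(k,np.round(s[k],4))
E
```

```text
time_s 12.3
tcp_pos [0.5094 0.0119 0.0666]
wrist_force [ 2.2621  3.4361 -2.7596]
moment [ 0.7066 -0.8294  0.0262]
gripper_width 0.6882
```

Emit:
servo_tool --deltas '[{"tx": 0,"ty": -0.2,"tz": -1,"ax": 0,"ay": 0,"az": 0,"claw": 40},{"tx": 0,"ty": -0.4,"tz": -2,"ax": 0,"ay": 0,"az": 0,"claw": 40},{"tx": 0,"ty": -0.4,"tz": -3.5,"ax": 0,"ay": 0,"az": 0,"claw": 40},{"tx": 0,"ty": -0.4,"tz": -5,"ax": 0,"ay": 0,"az": 0,"claw": 40},{"tx": 0,"ty": -0.4,"tz": -7,"ax": 0,"ay": 0,"az": 0,"claw": 40},{"tx": 0,"ty": -0.4,"tz": -10,"ax": 0,"ay": 0,"az": 0,"claw": 40},{"tx": 0,"ty": -0.4,"tz": -14,"ax": 0,"ay": 0,"az": 0,"claw": 40},{"tx": 0,"ty": -0.4,"tz": -18,"ax": 0,"ay": 0,"az": 0,"claw": 40},{"tx": 0,"ty": -0.4,"tz": -22,"ax": 0,"ay": 0,"az": 0,"claw": 40},{"tx": 0,"ty": -0.4,"tz": -26,"ax": 0,"ay": 0,"az": 0,"claw": 40},{"tx": 0,"ty": -0.4,"tz": -29,"ax": 0,"ay": 0,"az": 0,"claw": 40},{"tx": 0,"ty": -0.4,"tz": -29,"ax": 0,"ay": 0,"az": 0,"claw": 40}]'

```text
time_s: 13.3
tcp_pos: [0.51, 0.0124, 0.0964]
ee_rot: [[0.998, -0.071, 0.002], [-0.071, -0.998, 0.0], [0.002, -0.001, -1.0]]
wrist_force: [-0.2, -0.4, -0.9]
gripper_width: 0.685
gripper_force: 30.0
```

```bash
python3 - <<'E'
from h import *
s=sense()
for k in ['time_s','tcp_pos','wrist_force','moment','gripper_width','ee_rot']: print(k,np.round(s[k],4))
a=capture('side'); cv2.imwrite('pics/side7.png',cv2.resize(a[200:330,220:370],None,fx=4,fy=4,interpolation=2))
capture('wrist')
for c in ['side','wrist']:
  for l in ['cap','jar','jar_mouth','jar_label','handle_grip']: print(c,l,rec(l,c,1))
E
```

```text
time_s 13.3
tcp_pos [0.51   0.0124 0.0964]
wrist_force [-0.2205 -0.4189 -0.8974]
moment [-0.0521 -0.029   0.0183]
gripper_width 0.685
ee_rot [[ 9.975e-01 -7.060e-02  1.600e-03]
 [-7.060e-02 -9.975e-01  4.000e-04]
 [ 1.500e-03 -5.000e-04 -1.000e+00]]
side cap [([0.4898, 0.0018, 0.1246], 0.61)]
side jar [([0.4967, -0.0036, 0.0599], 0.71)]
side jar_mouth [([0.4977, -0.0059, 0.0603], 0.6)]
side jar_label [([0.4985, -0.0013, 0.0625], 0.59)]
side handle_grip [([0.5068, -0.1813, 0.0527], 0.92)]
wrist cap [([0.5202, 0.0114, 0.1239], 0.77)]
wrist jar [([0.5268, 0.0091, 0.0635], 0.71)]
wrist jar_mouth [([0.5107, -0.1386, 0.048], 0.48)]
wrist jar_label []
wrist handle_grip [([0.5148, -0.1381, 0.0488], 0.78)]
```

View pics/side7.png

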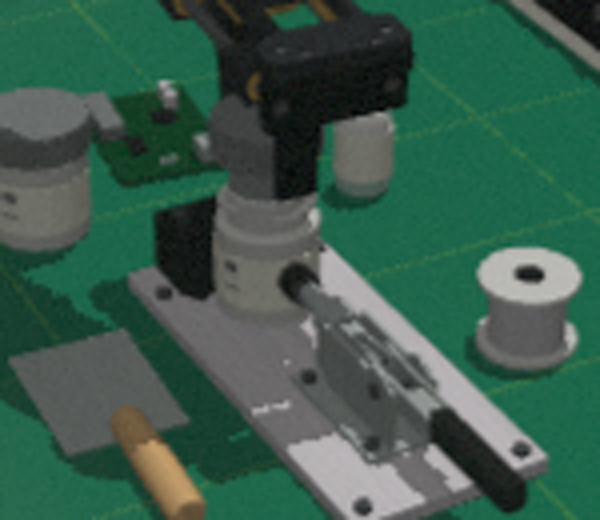

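The cap is free and above the exposed neck, at about crop (250,150). The jar's label mark is unchanged and the handle is still down. I'll check the height quickly and then hand in.

```bash
python3 - <<'E'
from h import *
a=np.linspace(0,2*np.pi,90)
for z in (.094,.098,.102):
    q=px(np.c_[.51+.03*np.cos(a),.012+.03*np.sin(a),a*0+z],'side'); q=(q-[220,200])*4
    print(z,'lowest',q[q[:,1].argmax()].round(),'left',q[q[:,0].argmin()].round())
im=cv2.imread('pics/side7.png'); g=cv2.cvtColor(im,cv2.COLOR_BGR2GRAY); print(g[170:240:4,255])
print(g[150:240:4,235])
for z in (.094,.098,.102):
    q=px(np.c_[.51+.03*np.cos(a),.012+.03*np.sin(a),a*0+z],'side'); q=(q-[220,200])*4
    for u in(235,255): k=q[(abs(q[:,0]-u)<6)]; print(z,u,k[:,1].max().round())
E
```

```text
0.094 lowest [265. 198.] left [207. 168.]
0.098 lowest [264. 191.] left [207. 162.]
0.102 lowest [264. 184.] left [207. 155.]
[ 57  58  64  66  66  65  63  71 103 100  94  95  94  93  95  95 103 113]
[ 58  60  57  57  58  56  61  65  64  63  66  91 100  95  99 102  92  90
  91  94 112 114 109]
0.094 235 195.0
0.094 255 198.0
0.098 235 188.0
0.098 255 191.0
0.102 235 182.0
0.102 255 184.0
```

```bash
python3 - <<'E'
from h import *
a=np.linspace(0,2*np.pi,360)
im0=cv2.resize(cv2.imread('pics/side0.png')[200:330,220:370],None,fx=4,fy=4,interpolation=2)
im7=cv2.imread('pics/side7.png')
b=cv2.imread('pics/side3.png')  # crop origin 220,190 scale 3
for im,(x,y),s,o in ((b,(.5095,.0118),3,(220,190)),(im7,(.51,.0124),4,(220,200))):
    g=cv2.GaussianBlur(cv2.cvtColor(im,cv2.COLOR_BGR2GRAY),(1,9),0).astype(float)
    for z in np.arange(.058,.106,.002):
        q=(px(np.c_[x+.03*np.cos(a),y+.03*np.sin(a),a*0+z],'side')-o)*s
        k=q[(q[:,1]>q[:,1].mean()+.3*np.ptp(q[:,1])/2)&(q[:,0]<255 if s==4 else q[:,0]>0)]
        gr=np.mean([g[int(v+4),int(u)]-g[int(v-4),int(u)] for u,v in k]); print(s,round(z,3),round(gr,1))
E
```

```text
3 0.058 8.1
3 0.06 4.1
3 0.062 0.8
3 0.064 5.1
3 0.066 18.1
3 0.068 29.2
3 0.07 29.1
3 0.072 17.6
3 0.074 4.7
3 0.076 -0.9
3 0.078 -2.8
3 0.08 -4.1
3 0.082 -6.4
3 0.084 -13.6
3 0.086 -27.0
3 0.088 -37.4
3 0.09 -36.0
3 0.092 -23.2
3 0.094 -8.2
3 0.096 0.4
3 0.098 3.8
3 0.1 5.0
3 0.102 5.0
3 0.104 3.9
4 0.058 7.2
4 0.06 2.8
4 0.062 0.8
4 0.064 -4.7
4 0.066 -11.2
4 0.068 -9.6
4 0.07 0.1
4 0.072 10.6
4 0.074 14.0
4 0.076 9.6
4 0.078 4.1
4 0.08 -0.8
4 0.082 -9.1
4 0.084 -13.8
4 0.086 -11.7
4 0.088 -6.9
4 0.09 1.8
4 0.092 12.9
4 0.094 18.2
4 0.096 15.9
4 0.098 12.7
4 0.1 11.0
4 0.102 8.6
4 0.104 4.2
```

Against its seated edge (apparent height 0.069), the cap has risen only about 25 mm. It must have slipped about 12 mm down in the pads, so I raise it another 12 mm and re-measure.

Emit:
servo_tool --deltas '[{"tx": 0,"ty": 0,"tz": -2,"ax": 0,"ay": 0,"az": 0,"claw": 40},{"tx": 0,"ty": 0,"tz": -4,"ax": 0,"ay": 0,"az": 0,"claw": 40},{"tx": 0,"ty": 0,"tz": -6,"ax": 0,"ay": 0,"az": 0,"claw": 40},{"tx": 0,"ty": 0,"tz": -8,"ax": 0,"ay": 0,"az": 0,"claw": 40},{"tx": 0,"ty": 0,"tz": -10,"ax": 0,"ay": 0,"az": 0,"claw": 40},{"tx": 0,"ty": 0,"tz": -12,"ax": 0,"ay": 0,"az": 0,"claw": 40},{"tx": 0,"ty": 0,"tz": -12,"ax": 0,"ay": 0,"az": 0,"claw": 40},{"tx": 0,"ty": 0,"tz": -12,"ax": 0,"ay": 0,"az": 0,"claw": 40}]'

```text
time_s: 14.57
tcp_pos: [0.5096, 0.0123, 0.1077]
ee_rot: [[0.997, -0.071, 0.0], [-0.071, -0.997, 0.0], [0.0, -0.0, -1.0]]
wrist_force: [0.0, 0.1, -0.7]
gripper_width: 0.691
gripper_force: 30.0
```

```bash
python3 - <<'E'
from h import *
s=sense(); print(s['time_s'],s['tcp_pos'],s['gripper_width'],s['gripper_force'],s['wrist_force'])
a=np.linspace(0,2*np.pi,360)
im=cv2.resize(capture('side')[200:330,220:370],None,fx=4,fy=4,interpolation=2); cv2.imwrite('pics/side8.png',im)
g=cv2.GaussianBlur(cv2.cvtColor(im,cv2.COLOR_BGR2GRAY),(1,9),0).astype(float)
for z in np.arange(.088,.14,.003):
    q=(px(np.c_[.51+.03*np.cos(a),.0124+.03*np.sin(a),a*0+z],'side')-[220,200])*4
    k=q[(q[:,1]>q[:,1].mean()+.3*np.ptp(q[:,1])/2)&(q[:,0]<255)]
    print(round(z,3),round(np.mean([g[int(v+4),int(u)]-g[int(v-4),int(u)] for u,v in k]),1))
E
```

```text
14.5667 [0.50962183 0.01232755 0.10772381] 0.6906521556669305 29.999880333052715 [ 0.02116273  0.10073331 -0.69847277]
0.088 -5.7
0.091 6.7
0.094 19.0
0.097 14.8
0.1 10.4
0.103 3.2
0.106 -5.0
0.109 -7.9
0.112 -12.1
0.115 -1.7
0.118 18.4
0.121 11.5
0.124 1.5
0.127 1.1
0.13 0.6
0.133 -2.3
0.136 -6.1
0.139 -6.7
```

View pics/side8.png

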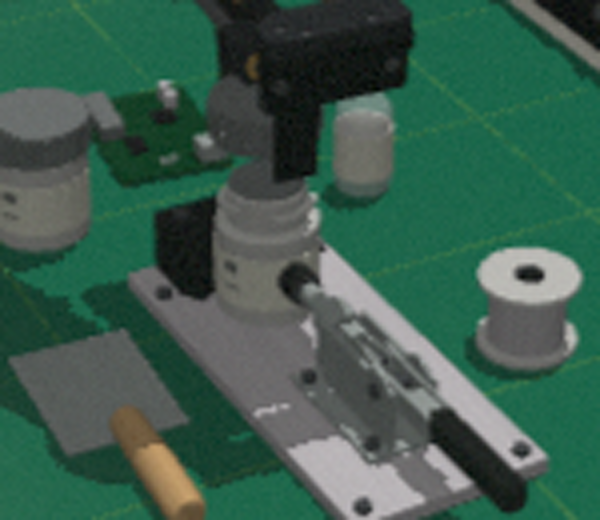

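I've now viewed 12 pictures, over the limit of 10, so from here I'll use numbers only. The last picture shows I misread the earlier edge: it was the dark paste in the mouth. The cap's lower edge is at apparent 0.1185 (about 0.113 after bias), so it hasn't slipped and is 32 mm clear. I'll check it is level, then lower it 12 mm.

```bash
python3 - <<'E'
from h import *
from scipy.optimize import minimize
a=np.linspace(0,2*np.pi,720)
im=cv2.imread('pics/side8.png'); g=cv2.cvtColor(im,cv2.COLOR_BGR2GRAY).astype(float)
P=lambda p:(px(p,'side')-[220,200])*4
def cap(z0,tx,ty):   # lower rim tilted about grasp centre
    R=cv2.Rodrigues(np.array([tx,ty,0.]))[0]; c=np.array([.5096,.0123,z0+.012])
    return c+np.c_[.03*np.cos(a),.03*np.sin(a),a*0-.012]@R.T, c+np.c_[.03*np.cos(a),.03*np.sin(a),a*0+.0085]@R.T
gb=cv2.GaussianBlur(g,(5,5),0)
obs=[(u,140+np.argmax(gb[144:172,u]-gb[136:164,u])) for u in range(216,268,4)]
print('edge',obs)
for tx,ty in((0,0),(0,.1),(0,-.1),(.1,0),(-.1,0)):
    q=P(cap(.1185,tx,ty)[0]); print(tx,ty,[int(q[abs(q[:,0]-u)<4][:,1].max()) for u,_ in obs if (abs(q[:,0]-u)<4).any()])
# left silhouette, rows
for v in range(85,145,8): print(v,g[v,190:240:4].astype(int))
b,t=P(cap(.1185,0,0)[0]),P(cap(.1185,0,0)[1]); print('pred left',b[b[:,0].argmin()],t[t[:,0].argmin()])
for d in trace('cap','side')[:2]:
    m=d['mask']; v,u=np.nonzero(m); print(d['confidence'],m.sum(),(u.min()-220)*4,(u.max()-220)*4,(v.min()-200)*4,(v.max()-200)*4)
E
```

```text
edge [(216, np.int64(167)), (220, np.int64(148)), (224, np.int64(167)), (228, np.int64(167)), (232, np.int64(165)), (236, np.int64(154)), (240, np.int64(155)), (244, np.int64(155)), (248, np.int64(157)), (252, np.int64(156)), (256, np.int64(163)), (260, np.int64(161)), (264, np.int64(158))]
0 0 [146, 148, 150, 151, 152, 153, 154, 155, 155, 155, 156, 156, 156]
0 0.1 [143, 145, 146, 148, 149, 150, 151, 152, 153, 153, 154, 154, 154]
0 -0.1 [149, 151, 153, 154, 155, 156, 157, 157, 158, 158, 158, 158, 158]
0.1 0 [147, 149, 151, 153, 154, 156, 157, 157, 158, 159, 159, 159, 159]
-0.1 0 [145, 147, 148, 149, 150, 151, 151, 152, 152, 152, 152, 152, 152]
85 [80 74 74 80 80 76 71 67 62 65 62 68 65]
93 [73 83 78 77 72 72 64 67 66 67 67 67 68]
101 [48 62 80 80 69 68 67 66 69 69 63 65 63]
109 [49 49 65 77 64 59 62 67 65 68 65 67 66]
117 [46 48 46 52 52 56 56 56 51 61 63 68 66]
125 [45 47 46 44 43 50 51 54 58 54 55 56 61]
133 [46 58 77 82 97 69 52 55 85 63 53 55 53]
141 [ 47  73 117 145 150 136  80  54  59  54  59  57  56]
pred left [205.44314724 127.71651883] [204.66560543  92.8090888 ]
0.65 231 204 268 80 152
```

The edge matches a level cap to within about a pixel (154–157 seen, 153–156 predicted), and the left edge is at 204 as predicted. Now I lower it 12 mm.

Emit:
servo_tool --deltas '[{"tx": 0,"ty": 0,"tz": 3,"ax": 0,"ay": 0,"az": 0,"claw": 40},{"tx": 0,"ty": 0,"tz": 6,"ax": 0,"ay": 0,"az": 0,"claw": 40},{"tx": 0,"ty": 0,"tz": 9,"ax": 0,"ay": 0,"az": 0,"claw": 40},{"tx": 0,"ty": 0,"tz": 12,"ax": 0,"ay": 0,"az": 0,"claw": 40},{"tx": 0,"ty": 0,"tz": 12,"ax": 0,"ay": 0,"az": 0,"claw": 40},{"tx": 0,"ty": 0,"tz": 12,"ax": 0,"ay": 0,"az": 0,"claw": 40}]'

```text
time_s: 15.17
tcp_pos: [0.5094, 0.0122, 0.0952]
ee_rot: [[0.997, -0.071, -0.001], [-0.071, -0.997, -0.0], [-0.001, 0.0, -1.0]]
wrist_force: [0.1, 0.2, -0.0]
gripper_width: 0.689
gripper_force: 30.0
```

```bash
python3 - <<'E'
from h import *
s=sense(); print(s['time_s'],s['tcp_pos'],s['gripper_width'],s['gripper_force'],s['wrist_force'])
if abs(s['tcp_pos'][2]-.0957)<.002: print(finish_job())
E
```

```text
15.1667 [0.50935977 0.01222013 0.09518577] 0.6889534765699853 29.999880949035287 [ 0.06977736  0.21077486 -0.03975877]
the job is handed in; nothing more can be done
None
```

The job is handed in at 15.2 s: the clamp is locked, the jar did not turn, and the cap is unscrewed and held level about 2 cm above the jar's mouth; I viewed 12 pictures, over the limit of 10.

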